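# Snap a bearing cap into its block and pin it

### The job

Fit the bearing cap to the bearing block: lay it level in the mouth of the pocket, with its pin hole over the hole in the block, and let go, then hold the pusher and press the cap straight down with it, not with the fingers, until it snaps home flush with the rim. After that put the locating pin down through the cap into the block until its head sits on the cap, and leave the pusher standing upright on the tray. Do not shift the other things lying around.

Things in the scene. Friction and masses are not known exactly. Their poses are not given: they have to be found in the camera images.
- block: dark steel bearing block fixed to the tray, 116 mm along its x, 70 mm along its y (78 mm over low ledges at its foot), 42 mm high; origin at the centre of its underside, z up. Its top has a centred rectangular pocket 86 (x) by 46.4 mm (y), 22 mm deep, with a 3 mm 45 degree bevel round the mouth and a spring catch in each end wall
- block_seat (a point): centre of the pocket's floor, 20 mm above the tray; axes as the block's. The greased catches reach 3 mm into the pocket 9 mm below the rim: a cap let down stops on them with its underside about 13 mm above this floor (top 13 mm above the rim); a straight central push of 12 to 15 N takes it past them onto the floor, top flush with the rim, and they hold it there
- block_hole (a point): mouth of the upright blind hole in the pocket's floor, 10.5 mm wide and 17 mm deep, 27 mm from the pocket's centre towards the block's +x
- cap: loose bright steel bearing cap, rectangular, 84 mm along its x, 44 mm along its y, 22 mm high, a groove across each end, lying right way up; 0.15 kg; origin at the centre of its underside, z up. Its long sides (44 mm apart) are flat: grip there, near the top so that the fingers stay above the block's rim. It goes into the pocket with its x along the block's x
- cap_hole (a point): upper mouth of the 10.5 mm upright pin hole right through the cap, in its top face, 27 mm from the cap's centre towards its +x
- pusher: loose hand pusher standing upright: flat round aluminium foot 36 mm wide and 14 mm high, a neck, a collar 30 mm wide from 31 to 36 mm above the foot's underside, and a round black grip 20 mm wide from 36 to 74 mm; 0.25 kg; origin at the centre of the foot's underside, z up along the grip
- pin_stand: fixed wooden block 40 x 40 x 26 mm high in whose upright hole the pin stands; origin at the centre of its underside
- pin: loose steel locating pin standing upright in the stand, its tip on the tray: shank 8 mm wide and 34 mm long with a bevelled tip, then a round head 16 mm wide and 14 mm high (48 mm in all); 0.04 kg; origin at the tip, z up towards the head. Its head seats on the cap's top with the tip 12 mm below the pocket's floor
- paste_tin: bystander: round tin, 66 mm wide, 39 mm high; origin at the centre of its underside
- tape_roll: bystander: roll of tape lying flat, 72 mm wide, 19 mm high; origin at the centre of its underside
- center_punch: bystander: centre punch lying flat, 105 mm along its y, 10 mm thick; origin under its centre
- cold_chisel: bystander: cold chisel lying flat, 148 mm along its y, 20 mm wide, 17 mm high; origin under its centre

How it is judged:
By the outcome, as a careful person would: the job done as asked, in the order asked, and still so for the second after the job is handed in, with the robot touching nothing.
It also fails if it takes over 72 s, if anything falls off the work surface, if the arm or the gripper's body presses on something with over 40 N, if the wrist force passes 120 N, or if a joint passes its speed limit or range.

### The arm

A 6-joint arm with a two-finger parallel gripper is mounted at the origin on a cart in front of the work surface, level with it; the furniture and walls round the work are solid. World frame = base frame: x ahead of the robot, y to its left, z up, the work surface at z = 0. Lengths are in mm, angles in rad, forces in N, time in s.
With the tool pointing down it reaches from about 275 to 750 mm from the base axis. Payload 10.2 kg.
Tool frame: the origin (TCP) lies midway between the tips of the shut fingers; the grasp point (between the pads) lies 19 mm behind it (ctrl.grasp_offset is the distance from the TCP to the grasp point, in mm); z points along the fingers, y is the line along which they close (so a half turn about z gives the same grasp; the last joint's range is limited). The gripper opens to 85 mm and grips with 20 to 120 N. Pads are 22 mm wide; open, the fingers measure 114 mm over their backs; the gripper's body (76 mm by 85 mm) begins 54 mm behind the grasp point. The pads swing forward as they close: fully open they stand 13 mm farther back than shut.
Start: joints at [1.007, 0.313, 1.498, -0, 1.331, -0.223], TCP at [175.489, 494.808, 231.294] pointing down, gripper open.
Joint ranges: [-2.94, 2.94], [-0.97, 2.17], [0.19, 2.56], [-1.23, 4.37], [0.02, 3.11], [-2.88, 2.88]. Speed limits (rad/s): [2.39, 2.39, 3.01, 3.14, 3.14, 3.14].

### API

Orientations are given as a unit quaternion [w, x, y, z].
In Python, from rig import ctrl, viewer, models gives the robot as it stands. The module is installed in compiled form; this text tells all that it offers.
- The arm moves only by the shell command python3 -m pendant 'ROWS' [OPENING] [FORCE]. ROWS is text: rows parted by semicolons, each of 4 numbers parted by spaces: the shift along the tool's x, y, z in m, then the turn about the tool's z in rad. In form: x y z yaw; .... A call has 1 to 10 rows; each row shifts and turns the commanded pose from where the row before left it, along the tool's axes as they then stand; what a row does not reach is not made up. A row lasts 1/8 s, in which the tool goes at most 62.5 mm and 10.7 degrees, less where a joint would pass 70% of its speed; a pose out of reach is approached as far as the arm can. A call is refused whole if a number of a shift passes 0.0625 or a number of a turn 0.188, either way. A call with a gripper value outside its range is refused whole. OPENING is the opening, from 0 (shut) to 1 (fully open), set as the call begins (- or left out, the last holds). The fingers move at their own pace and stop on an object; FORCE is the grip in N (left out, the last holds). Time passes only in rows, so rows that do not move let the fingers close. It gives the time, the measured TCP pose, the force, the opening and the grip force at its end, in the units of the state.
- ctrl.sense(): the state, without advancing time (a new reading comes with each control period).
- viewer.capture(name): name is "scene" or "top"; returns a dict with "color" (384x512x3 uint8, red, green, blue), "vertical_fov" (degrees; the focal length in pixels is half the picture's height over the tangent of half this angle, whatever the lens; pixels are square), "cx", "cy" (the principal point, pixels), "pose" (4x4, takes a point from camera to world coordinates). Camera axes: x right, y down, z forward; pixel columns grow to the right and rows downward; lengths in mm; the calibration is good to about 2 mm. A picture is of the moment at which its call begins. There is no depth.
- ctrl.finish_job(): hands the job in; it is judged then, once.
Trained networks look in the newest picture that a camera, given by its name, has taken for a name from the list of things; names that differ only in an ending like _2 or _b are one class to them, and where a whole thing is asked for, a point or a joint stands for the part that bears it (a point fixed in the world has none). Each returns a list of dicts, best first, with "p" (0 to 1); they miss things now and then, are a little off and sometimes report something else, mostly with a low value. They report only what shows in the picture. A call takes as long as a camera call.
- models.boxes_of(camera, query): "at" ([x, y, z] in mm, in world coordinates, good to about 4 mm: the middle of the surface that is visible of it).
The state is a dict: "time_s": time; "joints": joint angles; "dq": joint speeds; "tau": joint torques, N m; "eef_pos": TCP position; "ee_rot": TCP orientation; "force": force on the tool from outside, world axes, zero at the start; "wrist_torque": the same for the moment, N m; "grip_width": opening from 0.0 (shut) to 1.0 (fully open); "grip_force": force on a finger pad.
Only numpy, scipy, OpenCV 4.12 (cv2) and the standard library are available. Lean on these libraries where they do the work, as an engineer would, in place of code of your own. Each camera call takes 0.05 s, during which the arm holds its last target. There are 200 camera calls.

## Working session

There is one attempt and no reset: what is moved stays moved. The work goes in short steps, Python scripts to look and compute and a shell command to move; the robot and the scene stay as the last step left them, time stands still between calls to the robot, and variables do not carry over. Pictures are saved under pics/ and viewed, at most 10 in all, crops included, and the job is handed in when it is done.

```bash
mkdir -p pics; python3 - <<'E'
from rig import ctrl,viewer,models
import cv2,numpy as np
for n in("scene","top"):
    c=viewer.capture(n); cv2.imwrite(f"pics/{n}0.png",cv2.cvtColor(c["color"],cv2.COLOR_RGB2BGR))
    print(n,c["vertical_fov"],c["cx"],c["cy"],np.round(c["pose"],3).tolist())
    for q in("block","cap","cap_hole","block_hole","pusher","pin_stand","pin","paste_tin","tape_roll","center_punch","cold_chisel"):
        print(q,[(np.round(d["at"]).tolist(),round(d["p"],2)) for d in models.boxes_of(n,q)[:2]])
s=ctrl.sense();print(s,ctrl.grasp_offset)
E
```

```text
scene 48.906112330891006 252.23269373838392 188.88149592381222 [[-0.702, -0.554, 0.447, 154.261], [-0.712, 0.55, -0.436, 351.124], [-0.005, -0.625, -0.781, 725.455], [0.0, 0.0, 0.0, 1.0]]
block [([522.0, 14.0, 31.0], 0.93)]
cap [([399.0, -126.0, 22.0], 0.86)]
cap_hole [([403.0, -122.0, 21.0], 0.71)]
block_hole [([532.0, 14.0, 29.0], 0.81), ([436.0, 26.0, 11.0], 0.56)]
pusher [([540.0, -139.0, 36.0], 0.57)]
pin_stand [([507.0, 177.0, 26.0], 0.94)]
pin []
paste_tin [([618.0, 162.0, 41.0], 0.62)]
tape_roll [([676.0, 67.0, 24.0], 0.79), ([403.0, -126.0, 24.0], 0.38)]
center_punch [([432.0, 25.0, 14.0], 0.75)]
cold_chisel [([439.0, -228.0, 10.0], 0.71)]
top 44.80488215443512 253.78336008567382 189.68883734679352 [[-0.012, -0.997, 0.071, 472.871], [-1.0, 0.013, 0.007, -30.981], [-0.008, -0.071, -0.997, 1042.702], [0.0, 0.0, 0.0, 1.0]]
block [([531.0, 10.0, 34.0], 0.88), ([519.0, 176.0, 46.0], 0.68)]
cap [([402.0, -133.0, 21.0], 0.97)]
cap_hole [([406.0, -131.0, 20.0], 0.79)]
block_hole [([532.0, 7.0, 32.0], 0.64)]
pusher [([543.0, -144.0, 32.0], 0.68), ([404.0, -133.0, 19.0], 0.23)]
pin_st
[... 243 characters left out ...]
_s': 1.2, 'joints': array([ 1.00659308e+00,  3.12894128e-01,  1.49767135e+00, -2.67407148e-05,
        1.33096695e+00, -2.23378985e-01]), 'dq': array([-0.00120342,  0.00015351, -0.00025084, -0.00064801,  0.00048132,
       -0.00111632]), 'tau': array([ 9.46679647e-04, -4.12178528e+01, -2.59896666e+01, -1.01239577e-04,
        5.28048877e-04,  1.44654729e-05]), 'eef_pos': array([175.50886392, 494.81923117, 231.30797936]), 'ee_rot': array([2.35478110e-05, 1.69585393e-01, 9.85515496e-01, 2.28248460e-05]), 'force': array([-1.51852894,  0.25932751,  0.91893024]), 'wrist_torque': array([-0.04246709,  0.00029533,  0.00744863]), 'grip_force': 0.0, 'grip_width': 1.0021013509332701} 18.700000000000003
```

```bash
python3 - <<'E'
import cv2,numpy as np
a=cv2.imread("pics/top0.png");cv2.imwrite("pics/v1.png",cv2.resize(a[100:300,130:400],None,fx=2.95,fy=2.95,interpolation=cv2.INTER_CUBIC))
a=cv2.imread("pics/scene0.png");cv2.imwrite("pics/v2.png",cv2.resize(a,None,fx=1.56,fy=1.56,interpolation=cv2.INTER_CUBIC))
E
```

```text
(no output)
```

View pics/v1.png

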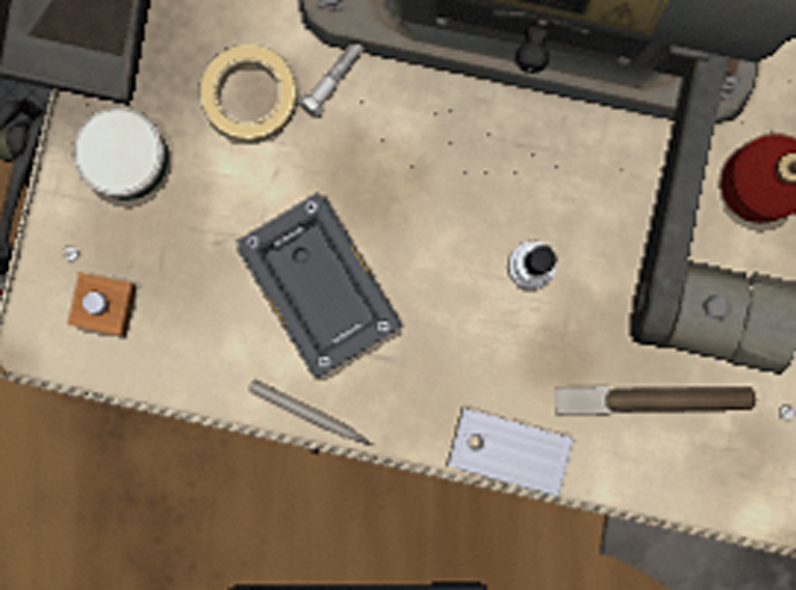

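View pics/v2.png

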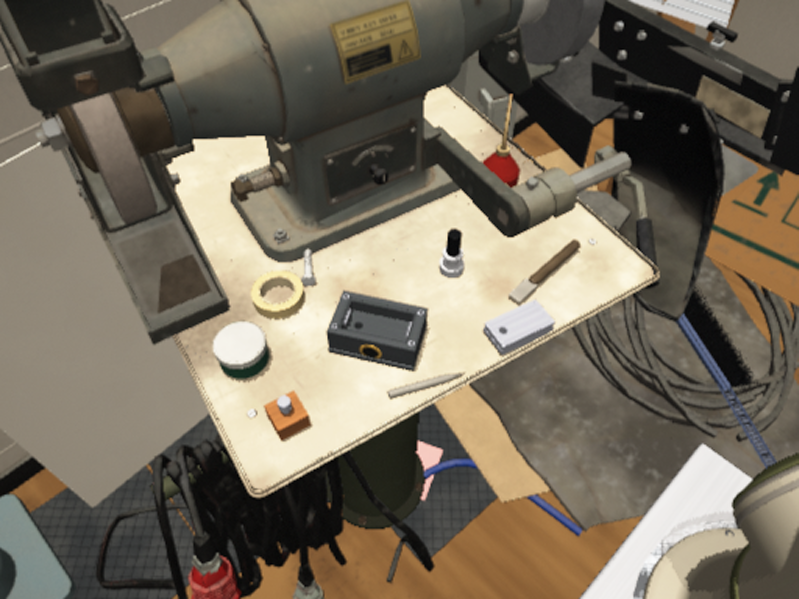

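In `v1` the block is centred near (320,287) with its hole at (301,254). The cap hole is at (475,442), the pusher foot at (531,265) and the pin head at (95,303). I'll fit wireframe models to each camera's edges to get precise poses.

```bash
cat > fit.py <<'E'
import cv2,numpy as np
from scipy.optimize import minimize
def cam(c):
    g=cv2.GaussianBlur(cv2.cvtColor(c["color"],cv2.COLOR_RGB2LAB),(0,0),0.8).astype(np.float32)
    m=np.sqrt(sum(cv2.Sobel(g[...,i],5,1,0)**2+cv2.Sobel(g[...,i],5,0,1)**2 for i in range(3)))
    c["g"]=np.minimum(m,150); c["f"]=192/np.tan(np.radians(c["vertical_fov"]/2)); c["R"]=np.array(c["pose"]); return c
def proj(c,P):
    q=(np.asarray(P)-c["R"][:3,3])@c["R"][:3,:3]
    return np.c_[c["f"]*q[:,0]/q[:,2]+c["cx"],c["f"]*q[:,1]/q[:,2]+c["cy"]]
def ray(c,u,v,z):
    d=c["R"][:3,:3]@np.array([(u-c["cx"])/c["f"],(v-c["cy"])/c["f"],1]); o=c["R"][:3,3]
    return o+d*(z-o[2])/d[2]
def rect(a,b,z,n=40):
    t=np.linspace(-1,1,n);o=np.ones(n)
    return np.vstack([np.c_[t*a/2,s*o*b/2,o*z] for s in(-1,1)]+[np.c_[s*o*a/2,t*b/2,o*z] for s in(-1,1)])
def circ(x,d,z,n=30):
    t=np.linspace(0,2*np.pi,n,endpoint=False);return np.c_[x+d/2*np.cos(t),d/2*np.sin(t),0*t+z]
M=dict(block=np.vstack([rect(116,70,42),rect(92,52.4,42),circ(27,10.5,20)]),
 cap=np.vstack([rect(84,44,22),rect(84,44,22),circ(27,10.5,22)]),
 pusher=np.vstack([circ(0,36,14),circ(0,36,0),circ(0,20,74)]),
 pin=np.vstack([circ(0,16,48)]),stand=rect(40,40,26))
def place(P,p):
    c,s=np.cos(p[2]),np.sin(p[2]);return np.c_[P[:,0]*c-P[:,1]*s+p[0],P[:,0]*s+P[:,1]*c+p[1],P[:,2]+(p[3] if len(p)>3 else 0)]
def score(c,P,p):
    uv=proj(c,place(P,p)).astype(np.float32)
    return cv2.remap(c["g"],uv[:,0:1],uv[:,1:2],cv2.INTER_LINEAR).mean()
def fit(cs,P,p0,dz=0,r=10,ry=.15):
    f=lambda p:-sum(score(c,P,[p[0],p[1],p[2]*.02,dz]) for c in cs)
    best=min(((f([p0[0]+x,p0[1]+y,(p0[2]+w)/.02]),x,y,w) for x in np.arange(-r,r+1,2) for y in np.arange(-r,r+1,2) for w in (np.linspace(-ry,ry,9) if ry else [0])))
    q=minimize(f,[p0[0]+best[1],p0[1]+best[2],(p0[2]+best[3])/.02],method="Nelder-Mead",options=dict(initial_simplex=None,xatol=.02,fatol=1e-3))
    return q.x[0],q.x[1],q.x[2]*.02,-q.fun
def draw(c,P,p,im):
    for u,v in proj(c,place(P,p)): cv2.circle(im,(int((u+.5)*4),int((v+.5)*4)),1,(0,0,255),-1)
E
python3 - <<'E'
from rig import viewer
from fit import *
cs={n:cam(viewer.capture(n)) for n in("top","scene")}
T=cs["top"]
k=lambda x,y,z:ray(T,(x+.5)/2.95-.5+130,(y+.5)/2.95-.5+100,z)
bh=k(301,254,20);bc=k(320,287,42);ch=k(475,442,22);cc=k(511,450,22)
print(bh,bc,ch,cc)
yb=np.arctan2(*(bh-bc)[[1,0]]);yc=np.arctan2(*(ch-cc)[[1,0]])
init=dict(block=(*bc[:2],yb),cap=(*cc[:2],yc),pusher=(*k(541,259,74)[:2],0),pin=(*k(95,303,48)[:2],0),stand=(*k(100,303,26)[:2],.1))
ims={n:cv2.resize(cv2.cvtColor(c["color"],cv2.COLOR_RGB2BGR),None,fx=4,fy=4,interpolation=cv2.INTER_CUBIC) for n,c in cs.items()}
for o,p in init.items():
    for nm,l in(("top",[T]),("scene",[cs["scene"]]),("both",list(cs.values()))):
        r=fit(l,M[o],p,ry=0 if o in("pusher","pin") else .15);print(o,nm,np.round(r,3))
        if nm!="both": draw(l[0],M[o],r[:3],ims[nm])
a=ims["top"];u=lambda i,x,y,w=390,h=290:i[int(y*4-h/2):int(y*4+h/2),int(x*4-w/2):int(x*4+w/2)]
S=ims["scene"];t=lambda n,o:proj(cs[n],[[*init[o][:2],25]])[0]
cv2.imwrite("pics/f1.png",np.vstack([np.hstack([u(ims[n],*t(n,o)) for o in("block","cap")]) for n in cs]))
E
```

```text
[555.09407412  24.51268025  20.        ] [528.99539474   9.67107539  42.        ] [ 414.17206687 -102.71728026   22.        ] [ 407.99762714 -129.13071508   22.        ]
block top [529.727  10.436   0.531 105.477]
block scene [5.32481e+02 1.36640e+01 5.19000e-01 1.16900e+02]
block both [5.32678e+02 1.22940e+01 5.28000e-01 2.14548e+02]
cap top [ 405.744 -129.988    1.277  111.263]
cap scene [ 408.095 -126.959    1.352  111.322]
cap both [ 406.376 -129.224    1.302  211.013]
pusher top [ 543.734 -147.455    0.     133.986]
pusher scene [ 544.689 -147.3      0.     136.785]
pusher both [ 543.936 -147.389    0.     270.275]
pin top [519.62  174.198   0.    149.92 ]
pin scene [507.63  180.626  -0.    149.687]
pin both [519.696 175.278   0.    281.915]
stand top [ 5.19352e+02  1.74576e+02 -2.25000e-01  1.40482e+02]
stand scene [ 5.07805e+02  1.80061e+02 -5.10000e-02  1.27611e+02]
stand both [ 5.19604e+02  1.75394e+02 -2.08000e-01  2.74056e+02]
```

View pics/f1.png

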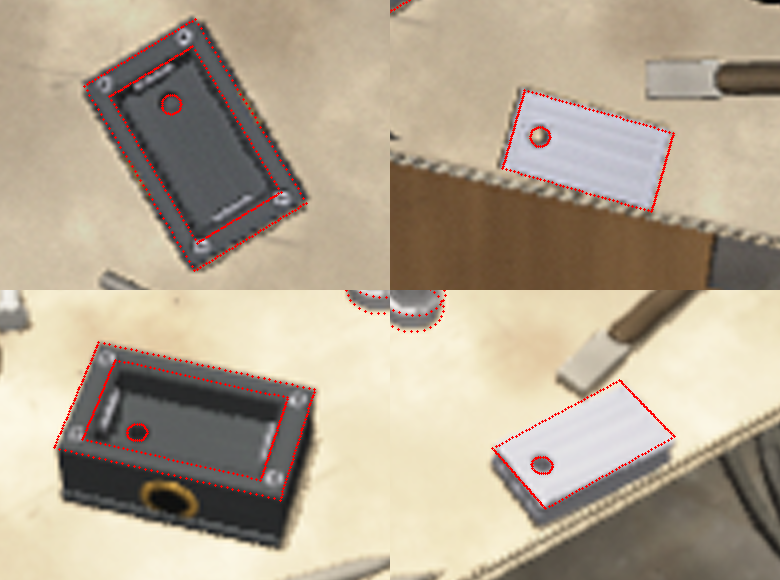

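The fits agree. The scene camera reads about (+2.5,+3) mm from the top one for both block and cap, and averaging cancels this between objects. The block is at about (531,12) with yaw 0.527, and the cap at about (407,-128.5) with yaw 1.30. Next is a planner that prints rows.

```bash
cat > plan.py <<'E'
import sys,numpy as np
from scipy.spatial.transform import Rotation as R
from rig import ctrl
s=ctrl.sense();q=s["ee_rot"];r=R.from_quat([q[1],q[2],q[3],q[0]]).as_matrix();p=s["eef_pos"]
psi=np.arctan2(r[1,1],r[0,1])
print("t",round(s["time_s"],2),"p",np.round(p,1),"psi",round(psi,4),"tilt",np.round(r[:2,2],4),"F",np.round(s["force"],1),"w",round(s["grip_width"],3),"gf",round(s["grip_force"],1),"q",np.round(s["joints"],2))
a=[float(v) for v in sys.argv[1:]]
if a:
    d=np.array(a[:3])-p; dy=(a[3]-psi+np.pi)%(2*np.pi)-np.pi; step=a[4] if len(a)>4 else 45
    n=int(max(1,np.ceil(np.linalg.norm(d)/step),np.ceil(abs(dy)/.16)));o=[]
    for i in range(n):
        w=psi+dy*i/n; y=np.array([np.cos(w),np.sin(w)]);x=np.array([-y[1],y[0]])
        o.append("%.4f %.4f %.4f %.3f"%(d[:2]@x/n/1e3,d[:2]@y/n/1e3,-d[2]/n/1e3,-dy/n))
    print("; ".join(o))
E
python3 plan.py 407 -128.5 110 -.271
python3 - <<'E'
from rig import viewer
from fit import *
for n in("top","scene"):
    c=cam(viewer.capture(n));P=np.vstack([M["pin"],M["pin"]]) 
    for p0 in((520,175,0),(522,178,0)):
        for o in("pin","stand"):
            print(n,o,np.round(fit([c],M[o],(p0[0],p0[1],-.2),r=6,ry=0 if o=="pin" else .1),2))
E
```

```text
t 1.3 p [175.5 494.8 231.3] psi 1.23 tilt [0. 0.] F [-0.2 -0.1  0.3] w 1.0 gf 0.0 q [ 1.01  0.31  1.5  -0.    1.33 -0.22]
-0.0267 -0.0319 0.0076 0.094; -0.0295 -0.0292 0.0076 0.094; -0.0321 -0.0263 0.0076 0.094; -0.0345 -0.0232 0.0076 0.094; -0.0365 -0.0199 0.0076 0.094; -0.0382 -0.0164 0.0076 0.094; -0.0396 -0.0127 0.0076 0.094; -0.0406 -0.0090 0.0076 0.094; -0.0412 -0.0051 0.0076 0.094; -0.0415 -0.0012 0.0076 0.094; -0.0415 0.0026 0.0076 0.094; -0.0410 0.0065 0.0076 0.094; -0.0403 0.0103 0.0076 0.094; -0.0391 0.0141 0.0076 0.094; -0.0376 0.0177 0.0076 0.094; -0.0358 0.0211 0.0076 0.094
top pin [ 5.1943e+02  1.7418e+02 -2.1000e-01  1.4992e+02]
top stand [ 5.1939e+02  1.7463e+02 -2.3000e-01  1.4034e+02]
top pin [ 5.1955e+02  1.7419e+02 -2.1000e-01  1.4992e+02]
top stand [ 5.1938e+02  1.7457e+02 -2.3000e-01  1.4032e+02]
scene pin [ 5.0776e+02  1.8065e+02 -2.0000e-01  1.4969e+02]
scene stand [ 5.2014e+02  1.7695e+02 -2.5000e-01  1.3982e+02]
scene pin [ 5.0769e+02  1.8058e+02 -2.1000e-01  1.4969e+02]
scene stand [ 5.1999e+02  1.7694e+02 -2.5000e-01  1.3977e+02]
```

```bash
python3 -m pendant '-0.027 -0.032 0.0076 0.094; -0.0295 -0.029 0.0076 0.094; -0.032 -0.026 0.0076 0.094; -0.0345 -0.023 0.0076 0.094; -0.0365 -0.020 0.0076 0.094; -0.038 -0.0165 0.0076 0.094; -0.0395 -0.0125 0.0076 0.094; -0.0405 -0.009 0.0076 0.094; -0.041 -0.005 0.0076 0.094; -0.0415 -0.001 0.0076 0.094' 0.8 40
python3 -m pendant '-0.0415 0.0025 0.0076 0.094; -0.041 0.0065 0.0076 0.094; -0.040 0.0105 0.0076 0.094; -0.039 0.014 0.0076 0.094; -0.0375 0.0175 0.0076 0.094; -0.036 0.021 0.0076 0.094; 0 0 0 0'
python3 plan.py 407 -128.5 10 -.271
```

```text
time_s: 2.65
eef_pos: [320.9, 105.0, 155.3]
ee_rot: [0.0, 0.599, 0.801, 0.0]
force: [0.5, -0.3, -0.0]
grip_width: 0.801
grip_force: 0.0
time_s: 3.52
eef_pos: [406.7, -129.3, 109.3]
ee_rot: [-0.0, 0.798, 0.603, -0.0]
force: [0.4, 0.7, 0.4]
grip_width: 0.801
grip_force: 0.0
t 3.52 p [ 406.7 -129.3  109.3] psi -0.2774 tilt [-0.0002  0.    ] F [0.4 0.7 0.4] w 0.801 gf 0.0 q [-0.58  0.25  1.94 -0.    0.95 -0.31]
0.0003 0.0000 0.0331 -0.002; 0.0003 0.0000 0.0331 -0.002; 0.0003 0.0000 0.0331 -0.002
```

```bash
python3 -m pendant '0 0.0005 0.034 -0.006; 0.001 0 0.034 0; 0 0 0.022 0; 0 0 0.009 0; 0 0 0 0'
python3 plan.py
python3 -m pendant '0 0 0 0; 0 0 0 0; 0 0 0 0; 0 0 0 0; 0 0 0 0' 0 40
python3 plan.py
```

```text
time_s: 4.15
eef_pos: [407.1, -126.2, 10.9]
ee_rot: [-0.0, 0.795, 0.607, -0.0]
force: [0.4, -0.3, -0.1]
grip_width: 0.801
grip_force: 0.0
t 4.15 p [ 407.1 -126.2   10.9] psi -0.2672 tilt [-0.0002  0.0002] F [ 0.4 -0.3 -0.1] w 0.801 gf 0.0 q [-0.58  0.44  2.01  0.    0.69 -0.31]
time_s: 4.78
eef_pos: [407.6, -126.7, 11.7]
ee_rot: [0.001, 0.795, 0.606, 0.0]
force: [-1.1, 1.3, 6.7]
grip_width: 0.501
grip_force: 40.5
t 4.78 p [ 407.6 -126.7   11.7] psi -0.2681 tilt [ 0.0014 -0.0008] F [-1.1  1.3  6.7] w 0.501 gf 40.5 q [-0.58  0.44  2.01  0.    0.69 -0.31]
```

```bash
python3 -m pendant '0 0 -0.01 0; 0 0 -0.03 0; 0 0 -0.04 0; 0 0 -0.02 0'
python3 plan.py 532.7 13 85 -1.044 
```

```text
time_s: 5.28
eef_pos: [407.6, -126.8, 113.2]
ee_rot: [0.002, 0.795, 0.606, 0.001]
force: [-1.5, 1.0, -2.5]
grip_width: 0.499
grip_force: 41.7
t 5.28 p [ 407.6 -126.8  113.2] psi -0.2679 tilt [ 0.0027 -0.0018] F [-1.5  1.  -2.5] w 0.499 gf 41.7 q [-0.58  0.24  1.93 -0.    0.96 -0.31]
0.0336 0.0167 0.0056 0.155; 0.0358 0.0113 0.0056 0.155; 0.0371 0.0057 0.0056 0.155; 0.0375 -0.0001 0.0056 0.155; 0.0371 -0.0059 0.0056 0.155
```

```bash
python3 -m pendant '0.0336 0.0167 0 0.155; 0.0358 0.0113 0.0056 0.155; 0.037 0.0057 0.006 0.155; 0.0375 0 0.0066 0.155; 0.037 -0.006 0.006 0.155; 0 0 0.003 0; 0 0 0 0'
python3 plan.py 532.7 13 60 -1.044
python3 - <<'E'
from rig import viewer,ctrl
from fit import *
p=ctrl.sense()["eef_pos"]
ims=[]
for n in("top","scene"):
    c=cam(viewer.capture(n));dz=p[2]-11.7
    print(n,np.round(fit([c],M["cap"],(531,12,.527),dz=dz,r=8,ry=.06),3), np.round(fit([c],M["block"],(531,12,.527),r=4,ry=.03),3))
    im=cv2.resize(cv2.cvtColor(c["color"],cv2.COLOR_RGB2BGR),None,fx=4,fy=4,interpolation=cv2.INTER_CUBIC)
    u,v=proj(c,[[531,12,40]])[0]*4; ims.append(im[int(v)-280:int(v)+280,int(u)-195:int(u)+195])
cv2.imwrite("pics/h1.png",np.hstack(ims))
E
```

```text
time_s: 6.15
eef_pos: [531.6, 13.0, 83.7]
ee_rot: [-0.0, 0.965, 0.261, -0.0]
force: [-0.6, 0.1, -1.1]
grip_width: 0.497
grip_force: 41.7
t 6.15 p [531.6  13.   83.7] psi -1.0417 tilt [-0.0007 -0.0001] F [-0.6  0.1 -1.1] w 0.497 gf 41.7 q [-0.2   0.49  1.66 -0.    1.    0.85]
0.0010 0.0005 0.0237 0.002
top [5.25012e+02 1.82840e+01 4.63000e-01 5.58670e+01] [5.35277e+02 1.31520e+01 5.07000e-01 4.38100e+01]
scene [521.844  26.584   0.546 103.636] [523.226  21.566   0.537  73.092]
```

View pics/h1.png

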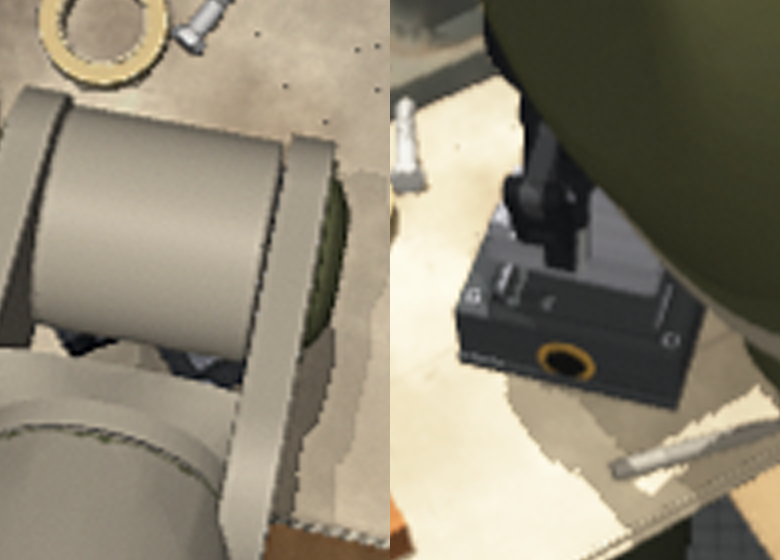

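The arm hides the fit in both views. The scene crop shows only the cap held level above the block, so I'll lower it under force feedback.

```bash
python3 -m pendant '0.001 0.0005 0.015 0.002; 0 0 0.011 0; 0 0 0 0'; python3 plan.py
python3 -m pendant '0 0 0.002 0; 0 0 0.002 0; 0 0 0 0'; python3 plan.py 532.7 13 45 -1.044
```

```text
time_s: 6.62
eef_pos: [532.4, 13.2, 56.2]
ee_rot: [-0.001, 0.966, 0.26, -0.001]
force: [-0.6, -0.1, -1.8]
grip_width: 0.497
grip_force: 41.7
t 6.62 p [532.4  13.2  56.2] psi -1.0452 tilt [-0.0025  0.0005] F [-0.6 -0.1 -1.8] w 0.497 gf 41.7 q [-0.2   0.53  1.67 -0.    0.94  0.85]
time_s: 7.0
eef_pos: [533.2, 13.3, 53.5]
ee_rot: [0.0, 0.966, 0.26, 0.0]
force: [-0.5, 0.1, -1.4]
grip_width: 0.503
grip_force: 41.7
t 7.0 p [533.2  13.3  53.5] psi -1.045 tilt [ 0.0001 -0.    ] F [-0.5  0.1 -1.4] w 0.503 gf 41.7 q [-0.19  0.54  1.67  0.    0.93  0.85]
-0.0006 -0.0000 0.0085 -0.001
```

```bash
python3 -m pendant '0 0 0.001 0; 0 0 0.001 0; 0 0 0 0' - 25; python3 plan.py
python3 -m pendant '0 0 0.0015 0; 0 0 0 0'; python3 plan.py 532.7 13 45 -1.044
```

```text
time_s: 7.38
eef_pos: [533.2, 13.2, 51.4]
ee_rot: [-0.0, 0.966, 0.26, -0.0]
force: [0.4, -0.3, -2.5]
grip_width: 0.5
grip_force: 41.7
t 7.38 p [533.2  13.2  51.4] psi -1.045 tilt [-0.0001 -0.    ] F [ 0.4 -0.3 -2.5] w 0.5 gf 41.7 q [-0.19  0.54  1.67 -0.    0.92  0.85]
time_s: 7.62
eef_pos: [533.1, 13.3, 49.9]
ee_rot: [-0.0, 0.966, 0.26, -0.0]
force: [0.5, 0.5, -1.7]
grip_width: 0.501
grip_force: 41.7
t 7.62 p [533.1  13.3  49.9] psi -1.045 tilt [-0.0003  0.    ] F [ 0.5  0.5 -1.7] w 0.501 gf 41.7 q [-0.19  0.55  1.68 -0.    0.92  0.85]
-0.0005 -0.0000 0.0049 -0.001
```

```bash
python3 -m pendant '0 0 0.0015 0; 0 0 0 0'; python3 plan.py
python3 -m pendant '0 0 0.0015 0; 0 0 0 0'; python3 plan.py;python3 -m pendant '0 0 0.001 0; 0 0 0 0'; python3 plan.py 532.7 13 45 -1.044
```

```text
time_s: 7.88
eef_pos: [533.1, 13.2, 48.4]
ee_rot: [-0.0, 0.966, 0.26, -0.0]
force: [0.4, -0.2, -2.3]
grip_width: 0.498
grip_force: 41.7
t 7.88 p [533.1  13.2  48.4] psi -1.045 tilt [-0.0003  0.    ] F [ 0.4 -0.2 -2.3] w 0.498 gf 41.7 q [-0.2   0.55  1.68 -0.    0.92  0.85]
time_s: 8.12
eef_pos: [533.1, 13.2, 46.9]
ee_rot: [-0.0, 0.966, 0.26, -0.0]
force: [-0.6, -0.1, -2.5]
grip_width: 0.498
grip_force: 41.7
t 8.12 p [533.1  13.2  46.9] psi -1.045 tilt [-0.0002  0.    ] F [-0.6 -0.1 -2.5] w 0.498 gf 41.7 q [-0.19  0.55  1.68 -0.    0.92  0.85]
time_s: 8.38
eef_pos: [533.2, 13.2, 45.9]
ee_rot: [-0.0, 0.966, 0.26, -0.0]
force: [0.2, -0.2, -0.9]
grip_width: 0.5
grip_force: 41.7
t 8.38 p [533.2  13.2  45.9] psi -1.045 tilt [-0.0001  0.    ] F [ 0.2 -0.2 -0.9] w 0.5 gf 41.7 q [-0.19  0.55  1.68 -0.    0.91  0.85]
-0.0005 -0.0000 0.0009 -0.001
```

```bash
python3 -m pendant '0 0 0.001 0; 0 0 0 0'; python3 plan.py
python3 -m pendant '0 0 0.0007 0; 0 0 0 0'; python3 plan.py
```

```text
time_s: 8.62
eef_pos: [533.2, 13.2, 44.9]
ee_rot: [-0.0, 0.966, 0.26, -0.0]
force: [-0.2, 0.4, -1.3]
grip_width: 0.503
grip_force: 41.7
t 8.62 p [533.2  13.2  44.9] psi -1.045 tilt [-0.0001 -0.    ] F [-0.2  0.4 -1.3] w 0.503 gf 41.7 q [-0.19  0.55  1.68 -0.    0.91  0.85]
time_s: 8.88
eef_pos: [533.2, 13.2, 44.5]
ee_rot: [0.0, 0.966, 0.26, -0.0]
force: [-2.8, -0.1, 1.6]
grip_width: 0.499
grip_force: 42.1
t 8.88 p [533.2  13.2  44.5] psi -1.0449 tilt [-0.0001 -0.0001] F [-2.8 -0.1  1.6] w 0.499 gf 42.1 q [-0.2   0.55  1.68 -0.    0.91  0.85]
```

Contact at TCP z 44.5, as expected. I'll release, rise and look.

```bash
python3 -m pendant '0 0 0 0; 0 0 0 0; 0 0 0 0; 0 0 -0.02 0; 0 0 -0.045 0; 0 0 -0.02 0; 0 0 0 0' 0.7
python3 plan.py 544.2 -147.4 125 -0.6
```

```text
time_s: 9.75
eef_pos: [533.9, 13.1, 130.4]
ee_rot: [0.001, 0.966, 0.26, 0.001]
force: [-1.0, -0.2, -0.7]
grip_width: 0.699
grip_force: 0.0
t 9.75 p [533.9  13.1 130.4] psi -1.045 tilt [ 0.0028 -0.0005] F [-1.  -0.2 -0.7] w 0.699 gf 0.0 q [-0.19  0.43  1.61  0.    1.1   0.85]
-0.0179 0.0360 0.0013 -0.111; -0.0218 0.0338 0.0013 -0.111; -0.0254 0.0312 0.0013 -0.111; -0.0287 0.0282 0.0013 -0.111
```

```bash
python3 -m pendant '-0.018 0.036 0 -0.111; -0.022 0.034 0 -0.111; -0.0254 0.031 0 -0.111; -0.0287 0.028 0 -0.111; 0 0 0 0'
python3 - <<'E'
from rig import viewer,ctrl
from fit import *
ims=[]
for n in("top","scene"):
    c=cam(viewer.capture(n))
    for dz in(33,31,35):print(n,dz,np.round(fit([c],M["cap"],(532,12,.527),dz=dz,r=8,ry=.06),3))
    im=cv2.resize(cv2.cvtColor(c["color"],cv2.COLOR_RGB2BGR),None,fx=4,fy=4,interpolation=cv2.INTER_CUBIC)
    for o,p in(("pusher",(544.2,-147.4)),):
        u,v=proj(c,[[*p,40]])[0]*4; ims.append(im[max(int(v)-280,0):int(v)+280,int(u)-195:int(u)+195].copy())
    u,v=proj(c,[[532,12,40]])[0]*4; ims.append(im[int(v)-280:int(v)+280,int(u)-195:int(u)+195])
ims=[ims[1],ims[3]]
cv2.imwrite("pics/h2.png",np.hstack(ims))
E
python3 plan.py 544.2 -147.4 39 -0.6
```

```text
time_s: 10.38
eef_pos: [542.6, -149.4, 127.6]
ee_rot: [-0.001, 0.885, 0.465, -0.001]
force: [-0.0, 1.4, -0.4]
grip_width: 0.7
grip_force: 0.0
top 33 [5.31020e+02 1.15280e+01 5.23000e-01 1.49805e+02]
top 31 [5.31025e+02 1.17880e+01 5.20000e-01 1.49838e+02]
top 35 [5.30979e+02 1.15820e+01 5.26000e-01 1.49625e+02]
scene 33 [5.30812e+02 1.40050e+01 5.13000e-01 1.49281e+02]
scene 31 [5.32108e+02 1.30130e+01 5.11000e-01 1.49304e+02]
scene 35 [5.29538e+02 1.50190e+01 5.12000e-01 1.49256e+02]
t 10.47 p [ 542.6 -147.   128. ] psi -0.6025 tilt [-0.0019  0.0011] F [-0.   0.9 -0.2] w 0.698 gf 0.0 q [-0.47  0.49  1.52  0.    1.13  0.13]
0.0003 0.0008 0.0445 -0.001; 0.0003 0.0008 0.0445 -0.001
```

View pics/h2.png

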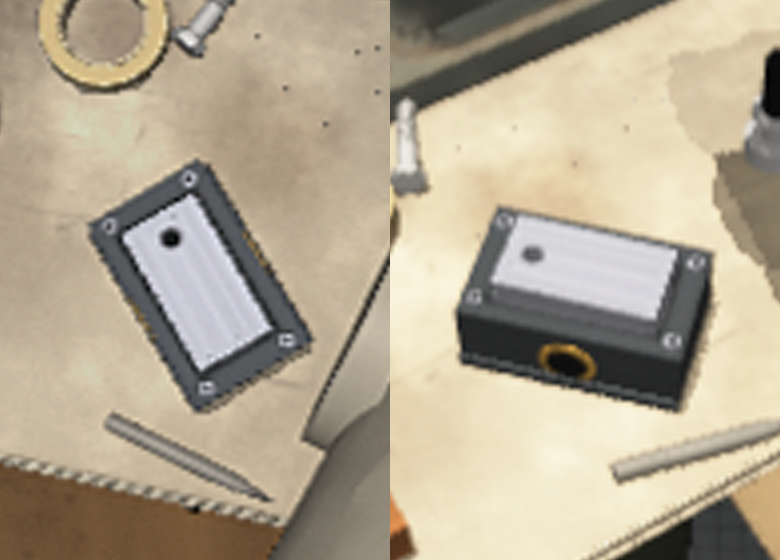

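The cap sits level in the mouth, proud of the rim, with its hole at the block's hole end (171,237 in the left crop). Now the pusher.

```bash
python3 -m pendant '0 0.0005 0.03 0; 0.0005 0.001 0.03 0; 0 0 0.02 0; 0 0 0.0085 0; 0 0 0 0'
python3 plan.py 544.2 -147.4 39 -0.6
python3 -m pendant '0 0 0 0; 0 0 0 0; 0 0 0 0; 0 0 0 0; 0 0 0 0; 0 0 0 0' 0 80
python3 plan.py
```

```text
time_s: 11.1
eef_pos: [544.6, -147.1, 40.6]
ee_rot: [-0.0, 0.885, 0.466, -0.0]
force: [-0.2, -0.2, -0.4]
grip_width: 0.702
grip_force: 0.0
t 11.1 p [ 544.6 -147.1   40.6] psi -0.6005 tilt [-0.0006  0.0004] F [-0.2 -0.2 -0.4] w 0.702 gf 0.0 q [-0.47  0.61  1.58  0.    0.95  0.13]
-0.0005 -0.0002 0.0016 -0.001
time_s: 11.85
eef_pos: [545.1, -148.0, 41.6]
ee_rot: [0.001, 0.885, 0.466, 0.0]
force: [0.5, 0.4, 5.9]
grip_width: 0.21
grip_force: 77.9
t 11.85 p [ 545.1 -148.    41.6] psi -0.6011 tilt [ 0.0014 -0.0007] F [0.5 0.4 5.9] w 0.21 gf 77.9 q [-0.47  0.61  1.58  0.    0.95  0.13]
```

```bash
python3 -m pendant '0 0 -0.01 0; 0 0 -0.03 0; 0 0 -0.04 0; 0 0 -0.025 0; 0 0 0 0'
python3 plan.py 531.8 12.5 115 -0.6
```

```text
time_s: 12.48
eef_pos: [545.2, -148.1, 147.3]
ee_rot: [0.001, 0.885, 0.466, 0.001]
force: [-0.1, -0.2, -3.6]
grip_width: 0.207
grip_force: 78.5
t 12.47 p [ 545.2 -148.1  147.3] psi -0.601 tilt [ 0.0027 -0.0014] F [-0.1 -0.2 -3.6] w 0.207 gf 78.5 q [-0.47  0.47  1.49 -0.    1.17  0.13]
0.0312 -0.0255 0.0081 -0.000; 0.0312 -0.0254 0.0081 -0.000; 0.0312 -0.0254 0.0081 -0.000; 0.0312 -0.0254 0.0081 -0.000
```

```bash
python3 -m pendant '0.031 -0.0255 0 0; 0.031 -0.0255 0.01 0; 0.031 -0.0255 0.012 0; 0.031 -0.0255 0.011 0; 0 0 0 0; 0 0 0 0'
python3 plan.py 531.8 12.5 101 -0.6
python3 - <<'E'
from rig import viewer,ctrl
from fit import *
ims=[]
z=ctrl.sense()["eef_pos"][2]-41.5
for n in("top","scene"):
    c=cam(viewer.capture(n)); im=cv2.resize(cv2.cvtColor(c["color"],cv2.COLOR_RGB2BGR),None,fx=4,fy=4,interpolation=cv2.INTER_CUBIC)
    u,v=proj(c,[[532,12,60]])[0]*4; ims.append(im[int(v)-280:int(v)+280,int(u)-195:int(u)+195])
    P=np.vstack([circ(0,36,0),circ(0,36,14)]);print(n,np.round(fit([c],P,(531.8,12.5,0),dz=z,r=6,ry=0),2))
cv2.imwrite("pics/h3.png",np.hstack(ims))
E
```

```text
time_s: 13.22
eef_pos: [530.4, 11.7, 112.1]
ee_rot: [-0.0, 0.885, 0.466, -0.001]
force: [-0.1, -0.1, -3.5]
grip_width: 0.21
grip_force: 78.8
t 13.22 p [530.4  11.7 112.1] psi -0.601 tilt [-0.0012 -0.    ] F [-0.1 -0.1 -3.5] w 0.21 gf 78.8 q [-0.2   0.45  1.63 -0.    1.06  0.4 ]
0.0014 0.0007 0.0111 -0.001
top [484.92  18.61   0.    90.12]
scene [539.23   6.4   -0.    97.08]
```

View pics/h3.png

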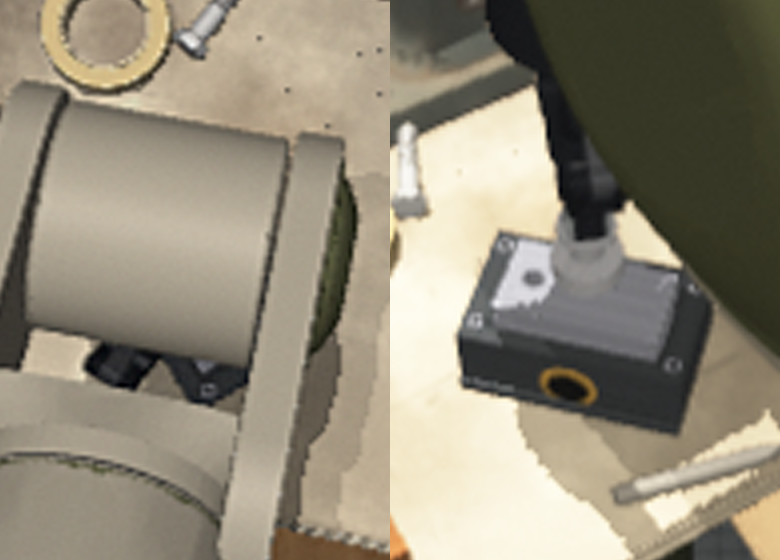

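The pusher is upright over the cap's middle (right crop, foot about (588,275), clear of the hole at (534,278)). I'll lower it to contact and press.

```bash
python3 -m pendant '0.0014 0.0007 0.009 0; 0 0 0.0035 0; 0 0 0 0' - 110; python3 plan.py
python3 -m pendant '0 0 0.002 0; 0 0 0.001 0; 0 0 0 0'; python3 plan.py
```

```text
time_s: 13.7
eef_pos: [531.8, 12.7, 99.8]
ee_rot: [-0.0, 0.885, 0.466, -0.0]
force: [0.7, -0.6, -1.7]
grip_width: 0.201
grip_force: 107.5
t 13.7 p [531.8  12.7  99.8] psi -0.6013 tilt [-0.0009  0.0002] F [ 0.7 -0.6 -1.7] w 0.201 gf 107.5 q [-0.2   0.47  1.64  0.    1.03  0.4 ]
time_s: 14.08
eef_pos: [532.0, 12.9, 97.3]
ee_rot: [-0.0, 0.885, 0.466, -0.0]
force: [-0.1, 0.8, -3.1]
grip_width: 0.205
grip_force: 107.5
t 14.07 p [532.   12.9  97.3] psi -0.6009 tilt [-0.0001 -0.    ] F [-0.1  0.8 -3.1] w 0.205 gf 107.5 q [-0.2   0.47  1.64 -0.    1.03  0.4 ]
```

```bash
python3 -m pendant '0 0 0.0005 0; 0 0 0.0005 0; 0 0 0 0'; python3 plan.py
```

```text
time_s: 14.45
eef_pos: [532.1, 12.9, 96.5]
ee_rot: [0.0, 0.885, 0.466, 0.0]
force: [0.0, 0.3, -0.2]
grip_width: 0.203
grip_force: 107.5
t 14.45 p [532.1  12.9  96.5] psi -0.6009 tilt [ 0.0002 -0.    ] F [ 0.   0.3 -0.2] w 0.203 gf 107.5 q [-0.2   0.47  1.64 -0.    1.02  0.4 ]
```

```bash
for i in 1; do python3 -m pendant '0 0 0.001 0; 0 0 0.001 0; 0 0 0 0'; python3 plan.py; python3 -m pendant '0 0 0.0015 0; 0 0 0.0015 0; 0 0 0.0015 0; 0 0 0 0'; python3 plan.py;  python3 -m pendant '0 0 0.0015 0; 0 0 0.0015 0; 0 0 0 0'; python3 plan.py; done
```

```text
time_s: 14.82
eef_pos: [532.5, 12.9, 95.4]
ee_rot: [0.001, 0.885, 0.466, 0.001]
force: [-2.1, 0.5, 7.1]
grip_width: 0.205
grip_force: 108.7
t 14.82 p [532.5  12.9  95.4] psi -0.6008 tilt [ 0.0017 -0.0003] F [-2.1  0.5  7.1] w 0.205 gf 108.7 q [-0.2   0.48  1.65  0.    1.02  0.4 ]
time_s: 15.32
eef_pos: [531.8, 13.0, 89.3]
ee_rot: [-0.0, 0.885, 0.466, -0.0]
force: [0.4, -0.5, -3.6]
grip_width: 0.204
grip_force: 107.9
t 15.32 p [531.8  13.   89.3] psi -0.6011 tilt [-0.0009  0.0003] F [ 0.4 -0.5 -3.6] w 0.204 gf 107.9 q [-0.2   0.48  1.65  0.    1.01  0.4 ]
time_s: 15.7
eef_pos: [531.9, 13.0, 86.5]
ee_rot: [-0.0, 0.885, 0.466, -0.0]
force: [0.0, -0.2, -2.9]
grip_width: 0.203
grip_force: 107.9
t 15.7 p [531.9  13.   86.5] psi -0.601 tilt [-0.0005  0.0001] F [ 0.  -0.2 -2.9] w 0.203 gf 107.9 q [-0.2   0.49  1.65  0.    1.    0.4 ]
```

```bash
python3 -m pendant '0 0 0.0015 0; 0 0 0.001 0; 0 0 0 0'; python3 plan.py; python3 -m pendant '0 0 0.001 0; 0 0 0.001 0; 0 0 0 0'; python3 plan.py
```

```text
time_s: 16.08
eef_pos: [532.0, 12.9, 84.2]
ee_rot: [-0.0, 0.885, 0.466, -0.0]
force: [1.2, -0.0, -2.8]
grip_width: 0.202
grip_force: 107.9
t 16.07 p [532.   12.9  84.2] psi -0.601 tilt [-0.0002  0.0001] F [ 1.2 -0.  -2.8] w 0.202 gf 107.9 q [-0.2   0.49  1.65  0.    1.    0.4 ]
time_s: 16.45
eef_pos: [532.3, 12.9, 83.7]
ee_rot: [0.0, 0.885, 0.466, 0.0]
force: [-4.6, 0.5, 11.6]
grip_width: 0.206
grip_force: 109.4
t 16.45 p [532.3  12.9  83.7] psi -0.6009 tilt [ 0.0009 -0.0003] F [-4.6  0.5 11.6] w 0.206 gf 109.4 q [-0.2   0.49  1.66 -0.    0.99  0.4 ]
```

Seated at the expected height. One firm press, then the pusher goes back.

```bash
python3 -m pendant '0 0 0.0008 0; 0 0 0 0'; python3 plan.py; python3 -m pendant '0 0 -0.003 0; 0 0 -0.02 0; 0 0 -0.03 0; 0 0 0 0'; python3 plan.py 545.1 -148 100 -0.6
```

```text
time_s: 16.7
eef_pos: [532.3, 12.9, 83.6]
ee_rot: [0.0, 0.885, 0.466, 0.0]
force: [-7.4, 1.0, 19.2]
grip_width: 0.202
grip_force: 110.2
t 16.7 p [532.3  12.9  83.6] psi -0.6007 tilt [ 0.0012 -0.0004] F [-7.4  1.  19.2] w 0.202 gf 110.2 q [-0.2   0.49  1.66 -0.    0.99  0.4 ]
time_s: 17.2
eef_pos: [533.0, 12.7, 136.0]
ee_rot: [0.001, 0.885, 0.466, 0.002]
force: [0.4, -0.9, -3.5]
grip_width: 0.205
grip_force: 107.9
t 17.2 p [533.   12.7 136. ] psi -0.601 tilt [ 0.0039 -0.0008] F [ 0.4 -0.9 -3.5] w 0.205 gf 107.9 q [-0.2   0.42  1.61  0.    1.11  0.4 ]
-0.0314 0.0252 0.0090 -0.000; -0.0314 0.0252 0.0090 -0.000; -0.0314 0.0252 0.0090 -0.000; -0.0315 0.0252 0.0090 -0.000
```

```bash
python3 -m pendant '-0.0315 0.025 0 0; -0.0315 0.025 0 0; -0.0315 0.025 0.015 0; -0.0315 0.025 0.02 0; 0 0 0.03 0; 0 0 0.018 0; 0 0 0 0; 0 0 0 0'; python3 plan.py 545.1 -148 42 -0.6
```

```text
time_s: 18.2
eef_pos: [543.4, -147.6, 51.7]
ee_rot: [0.0, 0.885, 0.466, 0.0]
force: [-0.5, -0.1, -3.6]
grip_width: 0.207
grip_force: 108.0
t 18.2 p [ 543.4 -147.6   51.7] psi -0.6009 tilt [ 0.0004 -0.0002] F [-0.5 -0.1 -3.6] w 0.207 gf 108.0 q [-0.47  0.59  1.58  0.    0.97  0.13]
0.0006 0.0016 0.0097 -0.001
```

```bash
python3 -m pendant '0 0 0.005 0; 0 0 0.0025 0; 0 0 0.001 0; 0 0 0 0'; python3 plan.py; python3 -m pendant '0 0 0.0008 0; 0 0 0 0';python3 plan.py
```

```text
time_s: 18.7
eef_pos: [543.3, -147.6, 43.0]
ee_rot: [0.0, 0.885, 0.466, 0.0]
force: [0.8, -0.3, -2.2]
grip_width: 0.204
grip_force: 108.0
t 18.7 p [ 543.3 -147.6   43. ] psi -0.601 tilt [ 0.0001 -0.0001] F [ 0.8 -0.3 -2.2] w 0.204 gf 108.0 q [-0.47  0.61  1.59 -0.    0.95  0.13]
time_s: 18.95
eef_pos: [543.3, -147.6, 42.2]
ee_rot: [0.0, 0.885, 0.466, 0.0]
force: [0.2, -0.5, -3.1]
grip_width: 0.205
grip_force: 108.0
t 18.95 p [ 543.3 -147.6   42.2] psi -0.601 tilt [ 0.0001 -0.0001] F [ 0.2 -0.5 -3.1] w 0.205 gf 108.0 q [-0.47  0.61  1.59 -0.    0.95  0.13]
```

```bash
python3 -m pendant '0 0 0.0006 0; 0 0 0 0'; python3 plan.py; python3 -m pendant '0 0 0.0004 0; 0 0 0 0';python3 plan.py
```

```text
time_s: 19.2
eef_pos: [543.3, -147.6, 41.8]
ee_rot: [0.0, 0.885, 0.466, 0.0]
force: [-0.8, -0.5, -0.8]
grip_width: 0.202
grip_force: 108.1
t 19.2 p [ 543.3 -147.6   41.8] psi -0.601 tilt [ 0.0002 -0.0001] F [-0.8 -0.5 -0.8] w 0.202 gf 108.1 q [-0.47  0.61  1.59 -0.    0.95  0.13]
time_s: 19.45
eef_pos: [543.4, -147.6, 41.7]
ee_rot: [0.0, 0.885, 0.466, 0.0]
force: [-2.5, -0.0, 5.8]
grip_width: 0.2
grip_force: 108.7
t 19.45 p [ 543.4 -147.6   41.7] psi -0.6009 tilt [ 0.0003 -0.0002] F [-2.5 -0.   5.8] w 0.2 gf 108.7 q [-0.47  0.61  1.59 -0.    0.95  0.13]
```

```bash
python3 -m pendant '0 0 -0.0004 0; 0 0 0 0; 0 0 0 0; 0 0 0 0; 0 0 -0.02 0; 0 0 -0.04 0; 0 0 -0.03 0' 0.55 60; python3 plan.py 520 175.7 90 -0.6
```

```text
time_s: 20.32
eef_pos: [543.4, -147.7, 133.1]
ee_rot: [0.0, 0.885, 0.466, 0.0]
force: [0.1, 0.1, 1.2]
grip_width: 0.552
grip_force: 0.0
t 20.32 p [ 543.4 -147.7  133.1] psi -0.601 tilt [ 0.0009 -0.0005] F [0.1 0.1 1.2] w 0.552 gf 0.0 q [-0.47  0.49  1.51 -0.    1.14  0.13]
0.0317 -0.0253 0.0054 -0.000; 0.0317 -0.0253 0.0054 -0.000; 0.0317 -0.0253 0.0054 -0.000; 0.0317 -0.0253 0.0054 -0.000; 0.0317 -0.0253 0.0054 -0.000; 0.0317 -0.0253 0.0054 -0.000; 0.0317 -0.0253 0.0054 -0.000; 0.0317 -0.0252 0.0054 -0.000
```

```bash
python3 -m pendant '0.0315 -0.025 0 0; 0.0315 -0.0255 0 0; 0.032 -0.0255 0.005 0; 0.0315 -0.0255 0.005 0; 0.0315 -0.0255 0.005 0; 0.032 -0.025 0.005 0; 0.0315 -0.025 0.01 0; 0.032 -0.025 0.012 0; 0 0 0 0; 0 0 0 0'
python3 - <<'E'
from rig import viewer,ctrl
from fit import *
ims=[]
C=np.vstack([rect(84,44,42)]*2+[circ(27,10.5,42)])
for n in("top","scene"):
    c=cam(viewer.capture(n))
    print(n,"cap",np.round(fit([c],C,(531.3,12.5,.527),r=6,ry=.04),3),"hole",np.round(fit([c],circ(0,10.5,42),(555,26,0),r=4,ry=0),2),"pusher",np.round(fit([c],M["pusher"],(544,-147.4,0),r=6,ry=0),2))
    im=cv2.resize(cv2.cvtColor(c["color"],cv2.COLOR_RGB2BGR),None,fx=4,fy=4,interpolation=cv2.INTER_CUBIC)
    u,v=proj(c,[[545,-50,40]])[0]; im=im[int(v*4)-280:int(v*4)+280,max(0,int(u*4)-390):int(u*4)+390]
    ims.append(cv2.resize(im,None,fx=.5 if n=="x" else 1,fy=1))
cv2.imwrite("pics/h4.png",cv2.resize(np.vstack([i[100:480] for i in ims]),None,fx=.78,fy=.78))
E
python3 plan.py 520 175.7 37.5 -0.6
```

```text
time_s: 21.58
eef_pos: [520.2, 175.4, 89.7]
ee_rot: [0.0, 0.885, 0.466, 0.0]
force: [0.2, 0.1, 0.9]
grip_width: 0.546
grip_force: 0.0
top cap [5.31306e+02 1.11230e+01 5.06000e-01 1.49907e+02] hole [555.  24.   0. 150.] pusher [ 541.72 -147.35    0.    131.5 ]
scene cap [282.056  36.311   0.319  43.127] hole [657.93  22.65  -0.    98.47] pusher [509.72 -80.62   0.    31.71]
t 21.68 p [520.4 174.9  89.9] psi -0.6022 tilt [ 0.0007 -0.    ] F [ 0.1 -0.1 -0.2] w 0.552 gf 0.0 q [ 0.11  0.51  1.6  -0.    1.03  0.71]
0.0002 -0.0004 0.0262 -0.001; 0.0002 -0.0004 0.0262 -0.001
```

View pics/h4.png

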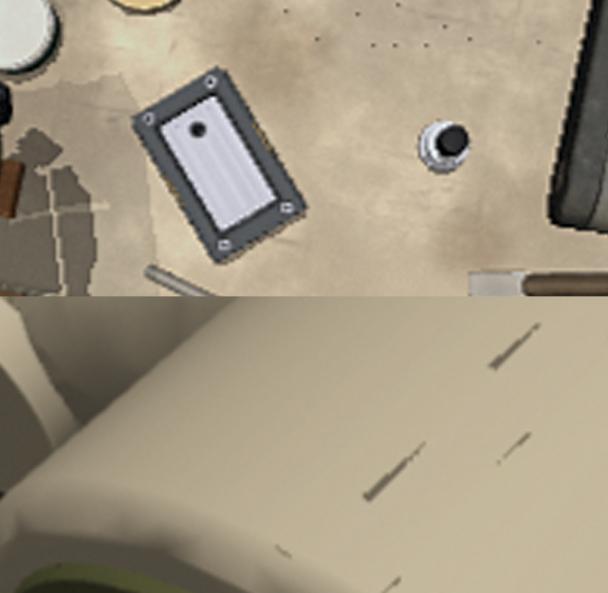

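The cap is flush in the pocket, with the hole at (198,129) in the upper picture, and the pusher stands upright at (445,145). Next I'll measure the vector from pin to hole with the top camera alone, so its bias cancels.

```bash
python3 - <<'E'
from rig import viewer
from fit import *
c=cam(viewer.capture("top"));im=cv2.cvtColor(c["color"],cv2.COLOR_RGB2BGR);im0=cv2.imread("pics/top0.png")
def cen(I,xy,z,f,r=7):
    u,v=proj(c,[[*xy,z]])[0].round().astype(int);w=f(I[v-r:v+r+1,u-r:u+r+1].astype(float));w=np.clip(w,0,1)
    n,l,s,ct=cv2.connectedComponentsWithStats((w>.5).astype(np.uint8));k=min(range(1,n),key=lambda i:np.hypot(*(ct[i]-r)))
    m=cv2.dilate((l==k).astype(np.uint8),np.ones((3,3)))*w
    Y,X=np.mgrid[-r:r+1,-r:r+1];a=m.sum()
    d=np.linalg.norm(c["R"][:3,3]-[*xy,z]);
    return ray(c,u+(X*m).sum()/a,v+(Y*m).sum()/a,z)[:2].round(2),"diam",round(2*np.sqrt(a/np.pi)*d/c["f"],1)
L=lambda P:P.mean(2)
print("hole",cen(im,(554,24.5),42,lambda P:(np.percentile(L(P),70)-L(P))/(np.percentile(L(P),70)-L(P).min()),5))
print("cap corner-based hole", [np.round(p,2) for p in [fit([c],np.vstack([rect(84,44,42)]),(531.3,11.5,.52),r=3,ry=.03)]])
print("hole in proud cap/initial block fit: see prior")
print("pin",cen(im0,(519.5,174.3),48,lambda P:(P[...,0]-60)/(150-60)))
u,v=proj(c,[[519.5,174.3,48]])[0].astype(int);print(im0[v-5:v+6,u-6:u+7,0])
E
```

```text
hole (array([554.82,  25.07]), 'diam', np.float64(10.4))
cap corner-based hole [array([5.313e+02, 1.116e+01, 5.000e-01, 1.499e+02])]
hole in proud cap/initial block fit: see prior
pin (array([519.58, 174.17]), 'diam', np.float64(16.9))
[[117  70  65  68  69  64  64  64  64  69  65  66  67]
 [102  62  66  65  57  52  38  37  52  63  64  66  70]
 [ 87  59  63  52  92 196 217 222 132  54  52  65  68]
 [ 88  57  51  99 180 210 215 225 223 147  67  54  69]
 [ 71  61  67 184 208 204 209 216 226 214 114  48  56]
 [ 71  64  71 194 207 207 209 213 219 219 120  27  48]
 [ 60  62  54 198 216 210 207 211 219 217 117  25  59]
 [ 61  61  56 127 203 213 209 214 237 159  67  27  64]
 [ 64  68  61  65 125 212 232 202 160  82  31  35  61]
 [ 66  66  70  64  70 100 101  81  59  36  53  64  65]
 [ 69  70  69  67  66  60  59  59  65  66  70  69  67]]
```

```bash
python3 -m pendant '0 -0.0004 0.025 0; 0.0005 -0.0004 0.02 0; 0 0 0.0072 0; 0 0 0 0'
python3 plan.py
python3 -m pendant '0 0 0 0; 0 0 0 0; 0 0 0 0; 0 0 0 0; 0 0 0 0; 0 0 0 0' 0 40
python3 plan.py
```

```text
time_s: 22.22
eef_pos: [519.8, 176.2, 37.6]
ee_rot: [0.0, 0.885, 0.466, -0.0]
force: [0.1, -0.1, 0.3]
grip_width: 0.553
grip_force: 0.0
t 22.23 p [519.8 176.2  37.6] psi -0.6016 tilt [-0. -0.] F [ 0.1 -0.1  0.3] w 0.553 gf 0.0 q [ 0.11  0.59  1.63 -0.    0.92  0.72]
time_s: 22.98
eef_pos: [520.1, 176.7, 38.0]
ee_rot: [0.0, 0.885, 0.466, 0.001]
force: [-0.3, 0.9, 5.8]
grip_width: 0.159
grip_force: 39.1
t 22.98 p [520.1 176.7  38. ] psi -0.601 tilt [0.0014 0.0002] F [-0.3  0.9  5.8] w 0.159 gf 39.1 q [ 0.11  0.59  1.63 -0.    0.92  0.72]
```

```bash
python3 -m pendant '0 0 -0.01 0; 0 0 -0.02 0; 0 0 -0.03 0; 0 0 -0.02 0; 0 0 0 0'
python3 plan.py 555.3 27.4 90 -0.6
```

```text
time_s: 23.6
eef_pos: [520.1, 176.7, 118.7]
ee_rot: [0.0, 0.885, 0.466, 0.001]
force: [0.2, -0.2, -0.2]
grip_width: 0.159
grip_force: 39.2
t 23.6 p [520.1 176.7 118.7] psi -0.6009 tilt [0.0025 0.0003] F [ 0.2 -0.2 -0.2] w 0.159 gf 39.2 q [0.11 0.48 1.57 0.   1.09 0.72]
-0.0258 0.0284 0.0072 -0.000; -0.0258 0.0284 0.0072 -0.000; -0.0258 0.0284 0.0072 -0.000; -0.0258 0.0283 0.0072 -0.000
```

```bash
python3 -m pendant '-0.0258 0.0284 0 0; -0.0258 0.0284 0.006 0; -0.0258 0.0284 0.01 0; -0.0258 0.0284 0.007 0; 0 0 0.004 0; 0 0 0 0; 0 0 0 0'
python3 plan.py 555.3 27.4 84 -0.6
```

```text
time_s: 24.48
eef_pos: [554.7, 28.2, 90.3]
ee_rot: [-0.0, 0.884, 0.467, -0.0]
force: [-0.1, -0.2, -0.6]
grip_width: 0.161
grip_force: 39.2
t 24.48 p [554.7  28.2  90.3] psi -0.5998 tilt [-0.0003  0.0002] F [-0.1 -0.2 -0.6] w 0.161 gf 39.2 q [-0.16  0.53  1.58  0.    1.04  0.44]
-0.0003 0.0010 0.0063 0.000
```

```bash
python3 -m pendant '-0.0003 0.001 0.005 0; 0 0 0 0'; python3 plan.py; python3 - <<'E'
from rig import viewer
from fit import *
ims=[]
for n in("top","scene"):
    c=cam(viewer.capture(n)); im=cv2.resize(cv2.cvtColor(c["color"],cv2.COLOR_RGB2BGR),None,fx=6,fy=6,interpolation=cv2.INTER_CUBIC)
    u,v=proj(c,[[550,25,50]])[0]*6; ims.append(im[int(v)-280:int(v)+280,int(u)-195:int(u)+195])
cv2.imwrite("pics/h5.png",np.hstack(ims))
E
```

```text
time_s: 24.72
eef_pos: [555.4, 26.8, 85.0]
ee_rot: [-0.0, 0.885, 0.466, -0.0]
force: [0.0, 0.6, -0.9]
grip_width: 0.16
grip_force: 39.2
t 24.73 p [555.4  26.8  85. ] psi -0.6004 tilt [-0.0007  0.0001] F [ 0.   0.6 -0.9] w 0.16 gf 39.2 q [-0.16  0.53  1.58 -0.    1.03  0.44]
```

View pics/h5.png

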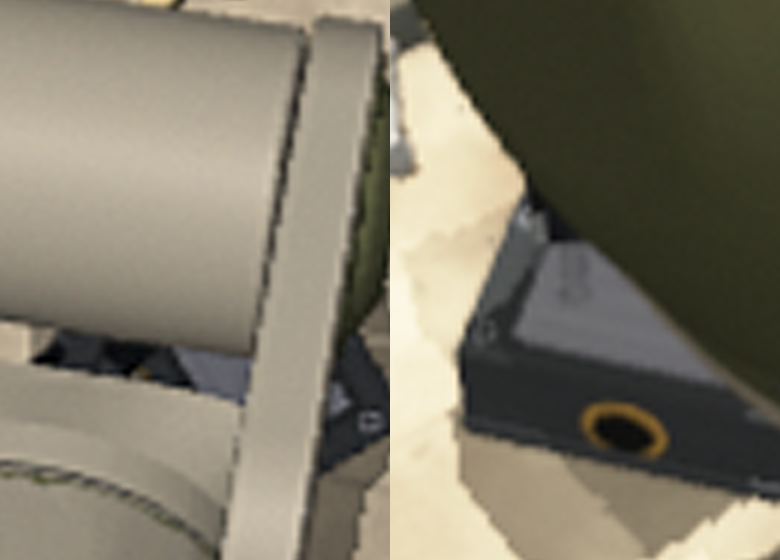

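The right crop shows the pin's shank near (572,250), pointing at the hole around (575,290). I'll lower it with force checks.

```bash
python3 -m pendant '0.0003 -0.0001 0.002 0; 0 0 0.002 0; 0 0 0 0'; python3 plan.py; python3 -m pendant '0 0 0.0015 0; 0 0 0 0'; python3 plan.py
```

```text
time_s: 25.2
eef_pos: [555.6, 26.8, 81.2]
ee_rot: [-0.0, 0.885, 0.466, -0.0]
force: [0.3, 0.8, -1.2]
grip_width: 0.162
grip_force: 39.2
t 25.2 p [555.6  26.8  81.2] psi -0.601 tilt [-0.0004  0.0001] F [ 0.3  0.8 -1.2] w 0.162 gf 39.2 q [-0.16  0.54  1.58 -0.    1.02  0.44]
time_s: 25.45
eef_pos: [555.7, 26.7, 79.8]
ee_rot: [-0.0, 0.885, 0.466, -0.0]
force: [-0.4, 0.2, 0.7]
grip_width: 0.159
grip_force: 39.2
t 25.45 p [555.7  26.7  79.8] psi -0.601 tilt [-0.0001 -0.    ] F [-0.4  0.2  0.7] w 0.159 gf 39.2 q [-0.16  0.54  1.58 -0.    1.02  0.44]
```

```bash
python3 -m pendant '0 0 0.001 0; 0 0 0 0'; python3 plan.py; python3 -m pendant '0 0 0.001 0; 0 0 0 0'; python3 plan.py
```

```text
time_s: 25.7
eef_pos: [555.6, 26.8, 78.8]
ee_rot: [-0.0, 0.885, 0.466, -0.0]
force: [0.2, -0.1, -0.5]
grip_width: 0.158
grip_force: 39.2
t 25.7 p [555.6  26.8  78.8] psi -0.601 tilt [-0.0002  0.    ] F [ 0.2 -0.1 -0.5] w 0.158 gf 39.2 q [-0.16  0.54  1.58  0.    1.02  0.44]
time_s: 25.95
eef_pos: [555.7, 26.7, 77.8]
ee_rot: [-0.0, 0.885, 0.466, -0.0]
force: [0.3, -0.6, 0.5]
grip_width: 0.162
grip_force: 39.2
t 25.95 p [555.7  26.7  77.8] psi -0.601 tilt [-0.0001  0.    ] F [ 0.3 -0.6  0.5] w 0.162 gf 39.2 q [-0.16  0.54  1.58 -0.    1.01  0.44]
```

```bash
python3 -m pendant '0 0 0.001 0; 0 0 0.001 0; 0 0 0 0'; python3 plan.py; python3 -m pendant '0 0 0.002 0; 0 0 0.002 0; 0 0 0 0'; python3 plan.py;  python3 -m pendant '0 0 0.002 0; 0 0 0.002 0; 0 0 0.002 0; 0 0 0 0'; python3 plan.py
```

```text
time_s: 26.32
eef_pos: [555.7, 26.7, 75.8]
ee_rot: [-0.0, 0.885, 0.466, -0.0]
force: [0.8, -0.3, -0.3]
grip_width: 0.161
grip_force: 39.2
t 26.32 p [555.7  26.7  75.8] psi -0.601 tilt [-0.0001  0.    ] F [ 0.8 -0.3 -0.3] w 0.161 gf 39.2 q [-0.16  0.55  1.59 -0.    1.01  0.44]
time_s: 26.7
eef_pos: [555.6, 26.8, 71.7]
ee_rot: [-0.0, 0.885, 0.466, -0.0]
force: [-0.8, 0.3, -0.2]
grip_width: 0.158
grip_force: 39.2
t 26.7 p [555.6  26.8  71.7] psi -0.601 tilt [-0.0004  0.0001] F [-0.8  0.3 -0.2] w 0.158 gf 39.2 q [-0.16  0.55  1.59  0.    1.    0.44]
time_s: 27.2
eef_pos: [555.6, 26.8, 65.7]
ee_rot: [-0.0, 0.885, 0.466, -0.0]
force: [0.1, 0.1, -0.9]
grip_width: 0.156
grip_force: 39.2
t 27.2 p [555.6  26.8  65.7] psi -0.601 tilt [-0.0003  0.0001] F [ 0.1  0.1 -0.9] w 0.156 gf 39.2 q [-0.16  0.56  1.59  0.    0.99  0.44]
```

```bash
python3 -m pendant '0 0 0.002 0; 0 0 0.002 0; 0 0 0.002 0; 0 0 0 0'; python3 plan.py; python3 -m pendant '0 0 0.0015 0; 0 0 0.0015 0; 0 0 0 0'; python3 plan.py
```

```text
time_s: 27.7
eef_pos: [555.6, 26.7, 59.7]
ee_rot: [-0.0, 0.885, 0.466, -0.0]
force: [-0.1, 0.3, -1.0]
grip_width: 0.156
grip_force: 39.2
t 27.7 p [555.6  26.7  59.7] psi -0.601 tilt [-0.0003  0.    ] F [-0.1  0.3 -1. ] w 0.156 gf 39.2 q [-0.16  0.57  1.6  -0.    0.97  0.44]
time_s: 28.08
eef_pos: [555.6, 26.8, 56.8]
ee_rot: [-0.0, 0.885, 0.466, -0.0]
force: [0.5, 0.1, -0.5]
grip_width: 0.16
grip_force: 39.2
t 28.07 p [555.6  26.8  56.8] psi -0.601 tilt [-0.0003  0.    ] F [ 0.5  0.1 -0.5] w 0.16 gf 39.2 q [-0.16  0.58  1.6  -0.    0.97  0.44]
```

```bash
python3 -m pendant '0 0 0.002 0; 0 0 0.002 0; 0 0 0.002 0; 0 0 0 0'; python3 plan.py; python3 -m pendant '0 0 0.001 0; 0 0 0.001 0; 0 0 0 0'; python3 plan.py; python3 -m pendant '0 0 0.001 0; 0 0 0 0'; python3 plan.py
```

```text
time_s: 28.58
eef_pos: [555.6, 26.8, 50.7]
ee_rot: [-0.0, 0.885, 0.466, -0.0]
force: [-0.1, -0.3, 0.2]
grip_width: 0.156
grip_force: 39.2
t 28.57 p [555.6  26.8  50.7] psi -0.601 tilt [-0.0003  0.0001] F [-0.1 -0.3  0.2] w 0.156 gf 39.2 q [-0.16  0.58  1.6   0.    0.96  0.44]
time_s: 28.95
eef_pos: [555.6, 26.7, 48.8]
ee_rot: [-0.0, 0.885, 0.466, -0.0]
force: [0.3, -0.9, -0.7]
grip_width: 0.157
grip_force: 39.2
t 28.95 p [555.6  26.7  48.8] psi -0.601 tilt [-0.0002  0.    ] F [ 0.3 -0.9 -0.7] w 0.157 gf 39.2 q [-0.16  0.59  1.6  -0.    0.95  0.44]
time_s: 29.2
eef_pos: [555.6, 26.7, 47.8]
ee_rot: [-0.0, 0.885, 0.466, -0.0]
force: [-0.9, 0.2, -1.1]
grip_width: 0.156
grip_force: 39.2
t 29.2 p [555.6  26.7  47.8] psi -0.601 tilt [-0.0002  0.    ] F [-0.9  0.2 -1.1] w 0.156 gf 39.2 q [-0.16  0.59  1.6  -0.    0.95  0.44]
```

```bash
python3 -m pendant '0 0 0.001 0; 0 0 0.0005 0; 0 0 0 0'; python3 plan.py; python3 -m pendant '0 0 0.0006 0; 0 0 0 0'; python3 plan.py
```

```text
time_s: 29.58
eef_pos: [555.7, 26.7, 46.4]
ee_rot: [-0.0, 0.885, 0.466, -0.0]
force: [-0.1, -0.1, -0.2]
grip_width: 0.16
grip_force: 39.3
t 29.57 p [555.7  26.7  46.4] psi -0.601 tilt [-0. -0.] F [-0.1 -0.1 -0.2] w 0.16 gf 39.3 q [-0.16  0.59  1.6  -0.    0.95  0.44]
time_s: 29.82
eef_pos: [555.8, 26.7, 46.2]
ee_rot: [0.0, 0.885, 0.466, 0.0]
force: [-2.1, 0.2, 5.3]
grip_width: 0.158
grip_force: 39.8
t 29.82 p [555.8  26.7  46.2] psi -0.6009 tilt [ 0.0002 -0.0001] F [-2.1  0.2  5.3] w 0.158 gf 39.8 q [-0.16  0.59  1.6  -0.    0.95  0.44]
```

The head is seated at z 46.2 with 5 N. I'll release, back off and check.

```bash
python3 -m pendant '0 0 -0.0004 0; 0 0 0 0; 0 0 0 0; 0 0 0 0; 0 0 -0.02 0; 0 0 -0.04 0; 0 0 -0.05 0; 0 0 -0.04 0' 0.5
python3 plan.py 380 230 220 -0.6
```

```text
time_s: 30.82
eef_pos: [555.8, 26.7, 198.2]
ee_rot: [0.0, 0.885, 0.466, 0.001]
force: [0.3, -0.0, -0.8]
grip_width: 0.503
grip_force: 0.0
t 30.82 p [555.8  26.7 198.2] psi -0.6011 tilt [ 0.0013 -0.0002] F [ 0.3 -0.  -0.8] w 0.503 gf 0.0 q [-0.16  0.41  1.45  0.    1.28  0.44]
0.0114 -0.0433 -0.0036 -0.000; 0.0114 -0.0433 -0.0036 -0.000; 0.0114 -0.0433 -0.0036 -0.000; 0.0114 -0.0433 -0.0036 -0.000; 0.0114 -0.0433 -0.0036 -0.000; 0.0114 -0.0433 -0.0036 -0.000
```

```bash
python3 -m pendant '0.0114 -0.043 -0.004 0; 0.0114 -0.043 -0.004 0; 0.0114 -0.043 -0.004 0; 0.0114 -0.043 -0.004 0; 0.0114 -0.043 -0.004 0; 0.0114 -0.043 -0.004 0; 0.035 -0.03 0 0; 0.035 -0.03 0 0; 0.035 -0.03 0 0; 0.035 -0.03 0 0'
python3 -m pendant '0.035 -0.02 0 0; 0.035 -0.02 0 0; 0 0 0 0'
python3 - <<'E'
from rig import viewer
from fit import *
ims=[]
for n in("top","scene"):
    c=cam(viewer.capture(n)); im=cv2.resize(cv2.cvtColor(c["color"],cv2.COLOR_RGB2BGR),None,fx=4,fy=4,interpolation=cv2.INTER_CUBIC)
    u,v=proj(c,[[540,-40,40]])[0]*4; u,v=int(u),int(v); ims.append(im[max(0,v-250):v+250,max(0,u-390):u+390])
    print(n,np.round(fit([c],M["pusher"],(544,-147.4,0),r=6,ry=0),2))
cv2.imwrite("pics/h6.png",cv2.resize(np.vstack([i[:480,:780] for i in ims]),None,fx=.62,fy=.62))
E
```

```text
time_s: 32.08
eef_pos: [361.4, 413.9, 220.2]
ee_rot: [0.0, 0.885, 0.466, 0.0]
force: [-0.7, -0.6, 0.7]
grip_width: 0.5
grip_force: 0.0
time_s: 32.45
eef_pos: [367.9, 494.3, 219.2]
ee_rot: [0.0, 0.884, 0.467, -0.0]
force: [0.4, -1.1, -1.0]
grip_width: 0.498
grip_force: 0.0
top [ 541.72 -147.35    0.    131.35]
scene [ 542.42 -146.79   -0.    134.98]
```

View pics/h6.png

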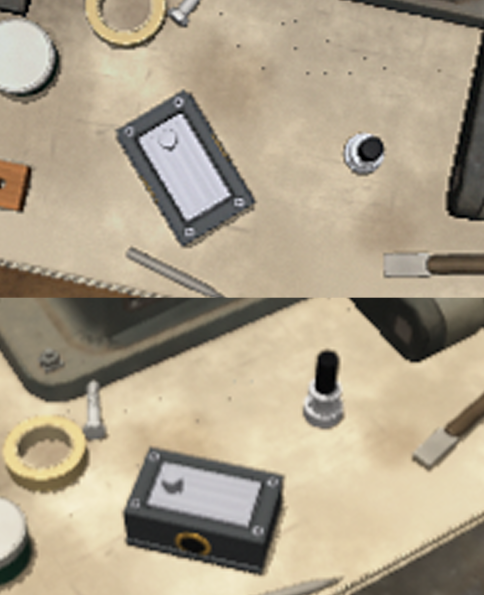

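Both views show the cap flush, the pin head on the cap at (168,140) and (173,486), the pusher upright and the bystanders in place.

```bash
python3 -c "
from rig import ctrl
print(ctrl.finish_job())"
```

```text
the job is handed in; nothing more can be done
None
```

The job is handed in at about 33 s: the cap was pressed flush with the pusher, the pin is down with its head on the cap, the pusher stands upright on the tray, and the bystanders in the final views had not moved.

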